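# Tip two crates on edge and push the stamped one between the dispatch lines

### The job

Two like grey crates stand in front of the low white dispatch board, one has a green stamp on its underside. With the fingertips, push each crate against the board's edge and tip it away from you, over onto its side on the board, so that its underside faces you; when both stand on edge, see which is stamped and push that one sideways along the board until it stands square and wholly between the two yellow lines, still on edge. Leave the other on edge outside the lines, pick neither crate up nor turn it upside down, and do not disturb the other things.

Things in the scene. Friction and masses are not known exactly. Their poses are not given: they have to be found in the camera images.
- board: white dispatch board fixed to the worktop, 90 mm deep (x), 400 mm long (y), 4 mm thick. Origin on the worktop at the middle of its near edge; x points away from the robot across the board, y left along it, z up. A crate pushed high on its near wall slides to the board's near edge, stops there and tips over it; beyond about 55 degrees it falls by itself onto its far side, on the board.
- dispatch_middle (a point): point on top of the board at its near edge, half-way between the two yellow dispatch lines; axes as the board's. The lines run across the board from near to far; 12 mm wide, 120 mm clear between them. A crate tipped up stands with its underside upright near the board's near edge, its top 84 mm above the worktop.
- crate_stamped: small grey plastic crate, black rim, empty, open on top, 80 (its x) x 80 (its y) x 70 mm high, walls 4 mm, 0.22-0.45 kg, centre of mass 28 mm up. Origin: centre of its underside, z out of its open top. Starts flat, up to 25 mm in front of the board, left or right of the lines (varies), roughly square to it. A green stamp, a 69 mm ring with a tick in it, is in the middle of its underside.
- crate_plain: small grey plastic crate, black rim, empty, open on top, 80 (its x) x 80 (its y) x 70 mm high, walls 4 mm, 0.22-0.45 kg, centre of mass 28 mm up. Origin: centre of its underside, z out of its open top. Starts flat, up to 25 mm in front of the board, left or right of the lines (varies), roughly square to it. This one has a bare underside.
- bean_cup: clear cup of dark red beans with a red screw lid, 62 mm across, 73 mm high, behind the board; origin at the centre of its underside. Leave alone.
- seed_cup: clear cup of pale seeds with a red screw lid, 62 mm across, 73 mm high, behind the board; origin at the centre of its underside. Leave alone.
- powder_cup: cup of white powder with a red screw lid, 62 mm across, 73 mm high, behind the left half of the board; origin at the centre of its underside. Leave alone.
- blue_bottle: white bottle with a blue cap, 56 mm across, 101 mm high, behind the board; origin at the centre of its underside. Leave alone.
- timer: white bench timer with coloured buttons, 66 x 66 x 19 mm, near the left end of the board; origin at the centre of its underside. Leave alone.
There are look-alikes about, which are no part of the job. Leave any purple look-alike of the crate_stamped alone.

How it is judged:
On the way, in this order (a step that is already met when the one before it is completed fails the run):
1. one crate stands on its side on the board, its underside towards the robot (((angle between crate_stamped's own z axis and vertical between 1.42 and 1.72 rad and height (world z) of crate_stamped between 0.036 and 0.054 m and x of crate_stamped in the frame of board between -0.028 and 0.045 m) or (angle between crate_plain's own z axis and vertical between 1.42 and 1.72 rad and height (world z) of crate_plain between 0.036 and 0.054 m and x of crate_plain in the frame of board between -0.028 and 0.045 m))), for 0.2 s.
2. then both crates stand so (angle between crate_stamped's own z axis and vertical between 1.42 and 1.72 rad and height (world z) of crate_stamped between 0.036 and 0.054 m and x of crate_stamped in the frame of board between -0.028 and 0.045 m and angle between crate_plain's own z axis and vertical between 1.42 and 1.72 rad and height (world z) of crate_plain between 0.036 and 0.054 m and x of crate_plain in the frame of board between -0.028 and 0.045 m), for 0.2 s.
3. then the stamped crate stands on its side, square, between the dispatch lines (y of crate_stamped in the frame of board between -0.022 and 0.022 m and angle between the y axis of crate_stamped and the y axis of board, either way round below 0.3 rad and angle between crate_stamped's own z axis and vertical between 1.42 and 1.72 rad and height (world z) of crate_stamped between 0.036 and 0.054 m and x of crate_stamped in the frame of board between -0.028 and 0.045 m and linear speed of crate_stamped below 0.02 m/s), for 0.2 s.
At the end, for the whole second after the job is handed in: both crates stand still on edge on the board (81 to 99 degrees), underside to the robot, -28 to +45 mm from the near edge; the stamped one within 22 mm of the middle between the lines and 0.3 rad of square, the plain one over 100 mm to the side of the middle (all of step 3 and (y of crate_plain in the frame of board above 0.1 m or y of crate_plain in the frame of board below -0.1 m) and angle between crate_plain's own z axis and vertical between 1.42 and 1.72 rad and height (world z) of crate_plain between 0.036 and 0.054 m and x of crate_plain in the frame of board between -0.028 and 0.045 m and linear speed of crate_plain below 0.02 m/s); the robot touches nothing.
It fails at once if a crate is lifted clear of the worktop and board ((angle between crate_stamped's own z axis and vertical below 0.3 rad and height (world z) of crate_stamped above 0.033 m) or (angle between crate_stamped's own z axis and vertical below 0.7 rad and height (world z) of crate_stamped above 0.056 m) or height (world z) of any of crate_stamped, crate_plain above 0.08 m or (angle between crate_plain's own z axis and vertical below 0.3 rad and height (world z) of crate_plain above 0.033 m) or (angle between crate_plain's own z axis and vertical below 0.7 rad and height (world z) of crate_plain above 0.056 m)).
It fails at once if a crate is turned upside down (beyond 2.2 rad) (angle between any of crate_stamped, crate_plain's own z axis and vertical above 2.2 rad).
It fails at once if the plain crate is pushed in between the dispatch lines (y of crate_plain in the frame of board between -0.065 and 0.065 m).
It fails at once if a cup, the bottle or the timer is moved by more than 25 mm or knocked over (distance of any of bean_cup, seed_cup, powder_cup, blue_bottle, timer from where it was at the start of the episode above 0.025 m or angle between any of bean_cup, seed_cup, powder_cup, blue_bottle, timer's own z axis and vertical above 0.5 rad).
It also fails if it takes over 72 s, if anything falls off the work surface, if the arm or the gripper's body presses on something with over 40 N, if the wrist force passes 120 N, or if a joint passes its speed limit or range.

### The arm

A 6-joint arm with a two-finger parallel gripper is mounted at the origin on a cart in front of the work surface, level with it; the furniture and walls round the work are solid. World frame = base frame: x ahead of the robot, y to its left, z up, the work surface at z = 0. Lengths are in m, angles in rad, forces in N, time in s.
With the tool pointing down it reaches from about 0.325 to 0.85 m from the base axis. Payload 4.4 kg.
Tool frame: the origin (TCP) lies midway between the tips of the shut fingers; the grasp point (between the pads) lies 19 mm behind it (env.hold_point_z is the distance from the TCP to the grasp point, in m); z points along the fingers, y is the line along which they close (so a half turn about z gives the same grasp; the last joint's range is limited). The gripper opens to 94 mm and grips with 3 to 60 N. Pads are 16 mm wide; open, the fingers measure 119 mm over their backs; the gripper's body (75 mm by 177 mm) begins 78 mm behind the grasp point.
Start: joints at [1.081, 0.207, 1.542, -0, 1.393, -0.15], TCP at [0.192, 0.542, 0.205] pointing down, gripper open.
Joint ranges: [-2.73, 2.73], [-0.86, 2.22], [0.23, 2.46], [-1.11, 4.25], [0.08, 2.63], [-2.82, 2.82]. Speed limits (rad/s): [2.79, 2.79, 3.14, 3.14, 3.14, 3.14].

### API

Orientations are given as a rotation vector (axis times angle).
In Python, from bench import monitor, eyes, env gives the robot as it stands. The module is installed in compiled form; this text tells all that it offers.
- The arm moves only by the tool apply_moves, never from a script. Its argument "increments" is a list of rows, each a list of 3 entries, a list of its own where there are three numbers: the closure in counts, from 0 (fully open) to 255 (shut), then the shift along the world's x, y, z in m, then the turn about the world's z in rad. A call has 1 to 8 rows; each row is the pose to reach, as a shift and turn from the pose commanded when the call began; what a row does not reach only later rows make up. A row lasts 1/8 s, in which the tool goes at most 62.5 mm and 10.7 degrees, less where a joint would pass 70% of its speed; a pose out of reach is approached as far as the arm can. A call with a gripper value outside its range is refused whole. The fingers move at their own pace and stop on an object; "grip_force" is the grip in N (left out, the last holds). Time passes only in rows, so rows that repeat a pose let the fingers close. It gives the time, the measured TCP pose, the force, the opening and the grip force at its end, in the units of the state.
- monitor.observe(): the state, without advancing time (a new reading comes with each control period).
- eyes.read_camera(name): name is "scene" or "top"; returns a dict with "color" (420x560x3 uint8, blue, green, red), "fov_y" (degrees; the focal length in pixels is half the picture's height over the tangent of half this angle, whatever the lens; pixels are square), "cx", "cy" (the principal point, pixels), "R" (3x3) and "t" (3): a world point X has camera coordinates R X + t. Camera axes: x right, y down, z forward; pixel columns grow to the right and rows downward; lengths in m; the calibration is good to about 2 mm. A picture is of the moment at which its call begins. There is no depth.
- env.hand_in(): hands the job in; it is judged then, once.
The state is a dict: "time_s": time; "joints": joint angles; "qvel": joint speeds; "joint_efforts": joint torques, N m; "tcp_pos": TCP position; "orientation": TCP orientation; "force": force on the tool from outside, world axes, zero at the start; "ft_torque": the same for the moment, N m; "gripper_width": finger opening in m; "gripper_force": force on a finger pad.
Only numpy, scipy, OpenCV 4.12 (cv2) and the standard library are available. Lean on these libraries where they do the work, as an engineer would, in place of code of your own. Each camera call takes 0.05 s, during which the arm holds its last target. There are 200 camera calls.

## Working session

There is one attempt and no reset: what is moved stays moved. The work goes in short steps, Python scripts to look and compute and a tool call to move; the robot and the scene stay as the last step left them, time stands still between calls to the robot, and variables do not carry over. Pictures are saved under pics/ and viewed, at most 10 in all, crops included, and the job is handed in when it is done.

Besides the shell and the picture viewer there is one more tool, called after "Call:" as name(argument=value, ...) on one line, values as JSON. apply_moves: Moves the arm, as the interface text tells. Its arguments: {"type":"object","properties":{"increments":{"type":"array","items":{"type":"array"}},"grip_force":{"type":"number"}},"required":["increments"]}

```bash
mkdir -p pics
cat > h.py <<'E'
import numpy as np, cv2
from bench import monitor, eyes, env
def cam(n,save=None):
    c=eyes.read_camera(n)
    if save: cv2.imwrite('pics/'+save,c['color'])
    return c
def ray(c,u,v,z):
    f=c['color'].shape[0]/2/np.tan(np.radians(c['fov_y'])/2)
    R=np.array(c['R']);t=np.array(c['t'])
    o=-R.T@t; d=R.T@np.array([(u-c['cx'])/f,(v-c['cy'])/f,1])
    return o+d*(z-o[2])/d[2]
def proj(c,X):
    f=c['color'].shape[0]/2/np.tan(np.radians(c['fov_y'])/2)
    p=np.array(c['R'])@np.array(X)+np.array(c['t'])
    return c['cx']+f*p[0]/p[2], c['cy']+f*p[1]/p[2]
E
python3 - <<'E'
from h import *
a=cam('scene','s0.png');b=cam('top','t0.png')
for c in(a,b): print(c['fov_y'],c['cx'],c['cy'],-np.array(c['R']).T@c['t'],np.array(c['R'])[2])
print(monitor.observe())
E
```

```text
48.54437855950276 276.2647906909875 217.71178633524966 [-0.11063186 -0.94772239  0.64708301] [ 0.48363154  0.76134314 -0.43180685]
49.06014766473378 278.27875956158977 211.7995265110814 [0.3477643  0.12545811 1.48465055] [ 0.18201433  0.00860371 -0.98325824]
{'time_s': 0.1, 'joints': array([ 1.08047943e+00,  2.07335293e-01,  1.54280503e+00,  4.28597677e-06,
        1.39348584e+00, -1.50476006e-01]), 'qvel': array([ 6.51944415e-05, -2.22326797e-03, -4.39127439e-03, -5.70554259e-04,
        1.76876344e-03,  2.33611880e-03]), 'joint_efforts': array([-2.07514859e-05, -3.71864426e+01, -2.82293469e+01,  7.02307862e-02,
        3.10915732e-02, -7.11699022e-05]), 'tcp_pos': array([0.19131999, 0.54146921, 0.20440951]), 'orientation': array([-5.31147650e-01, -3.09571134e+00,  3.02895568e-03]), 'force': array([-0.4036401 ,  0.20942548, -0.11866437]), 'ft_torque': array([-0.03169737, -0.00220285, -0.00852796]), 'gripper_force': 0.0, 'gripper_width': 0.09387426246071531}
```

View pics/s0.png

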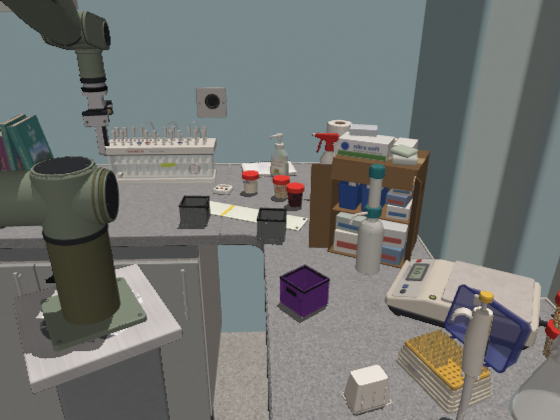

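View pics/t0.png

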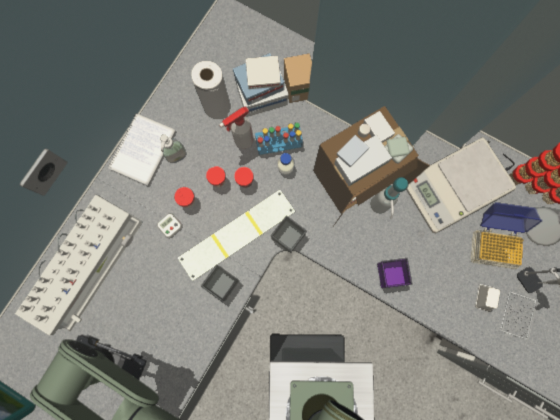

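The scene view shows the grey crates at about (195,210) and (271,223), with the purple decoy at (304,290). In the top view the white board runs from (190,270) to (285,200), with yellow lines at (220,245) and (254,222). The crates are at (220,283) and (289,235) on its near side, and the cups, bottle and timer are behind and to the left.

Run:
```python
from h import *
a=cam('scene');b=cam('top')
hsv=cv2.cvtColor(b['color'],cv2.COLOR_BGR2HSV)
roi=np.zeros(hsv.shape[:2],np.uint8); roi[180:290,170:310]=1
ym=cv2.inRange(hsv,(20,80,120),(35,255,255))*roi
pts=[]
for c in cv2.findContours(ym,0,2)[0]:
    if cv2.contourArea(c)>30:
        r=cv2.minAreaRect(c);bx=cv2.boxPoints(r);print('yellow',r);print(np.round([ray(b,*p,.004)[:2] for p in bx],3))
wm=cv2.inRange(hsv,(0,0,185),(180,45,255))|ym; wm=cv2.morphologyEx(wm,3,np.ones((5,5)))*roi
c=max(cv2.findContours(wm,0,2)[0],key=cv2.contourArea)
bx=cv2.boxPoints(cv2.minAreaRect(c));W=np.array([ray(b,*p,.004)[:2] for p in bx]);print('board',bx.tolist(),np.round(W,4),[np.linalg.norm(W[i]-W[i-1]) for i in range(4)])
big=cv2.resize(b['color'][180:320,160:340],None,fx=4,fy=4,interpolation=2)
s=cv2.resize(a['color'][165:255,160:320],None,fx=4,fy=4,interpolation=2)
cv2.imwrite('pics/z1.png',big[:,:]);cv2.imwrite('pics/z2.png',s)
```

```text
yellow ((219.4230499267578, 245.3845977783203), (26.625612258911133, 3.60555100440979), 56.3099365234375)
[[0.542 0.357]
 [0.548 0.348]
 [0.477 0.297]
 [0.47  0.307]]
yellow ((253.43017578125, 222.70567321777344), (26.062334060668945, 3.56185245513916), 55.61965560913086)
[[0.617 0.249]
 [0.623 0.239]
 [0.553 0.19 ]
 [0.546 0.199]]
board [[176.40740966796875, 257.7392883300781], [279.8319396972656, 188.3532257080078], [295.4508361816406, 211.63424682617188], [192.02630615234375, 281.02032470703125]] [[0.4676 0.4642]
 [0.7007 0.1343]
 [0.6231 0.0822]
 [0.3942 0.4104]] [np.float64(0.09103663645558048), np.float64(0.4039040560975532), np.float64(0.09346046383810094), np.float64(0.40008148422474804)]
```

View pics/z1.png

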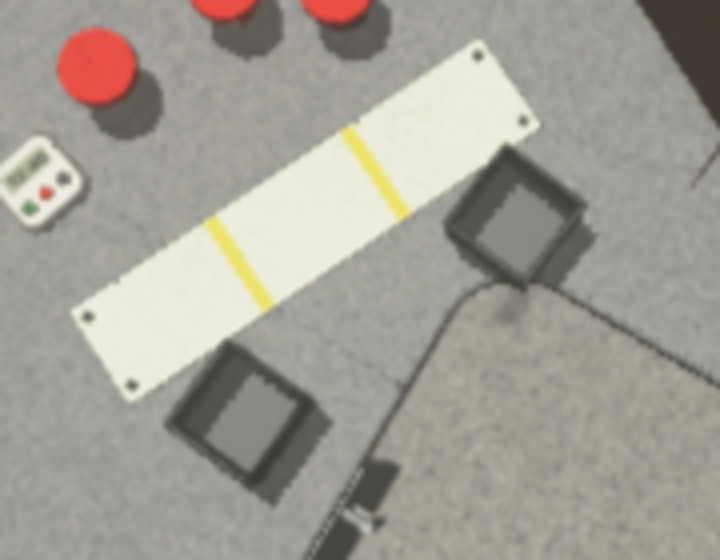

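View pics/z2.png

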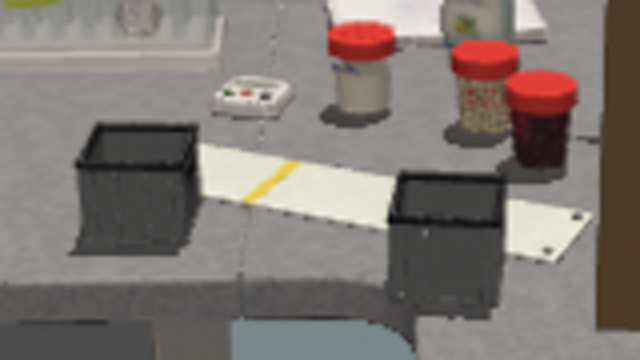

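The left crate's rim corners in the top crop are (229,342), (316,405), (252,488), (167,423). The right crate's are (508,147), (586,205), (525,287), (447,225). Both crates stand roughly square to the board, outside the lines. The scene crop shows the same rims at (97,124)…(78,165) and (400,175)…(390,220).

```bash
cat >> h.py <<'E'
def line(c,u,v): 
    return ray(c,u,v,0), ray(c,u,v,.2)
def tri(c1,p1,c2,p2):
    a,a2=line(c1,*p1); b,b2=line(c2,*p2); A=np.stack([a2-a,-(b2-b)],1)
    s=np.linalg.lstsq(A,b-a,rcond=None)[0]; p=a+A[:,0]*s[0]; q=b-A[:,1]*s[1]
    return (p+q)/2, np.linalg.norm(p-q)
N0=np.array([.3942,.4104]);N1=np.array([.6231,.0822])
BY=(N0-N1)/np.linalg.norm(N0-N1); BX=np.array([BY[1],-BY[0]])
O=(N0+N1)/2
def tb(p): d=np.asarray(p)[:2]-O; return np.array([d@BX,d@BY])
def tw(x,y): return O+BX*x+BY*y
E
python3 - <<'E'
from h import *
from scipy.spatial.transform import Rotation as Ro
a=cam('scene');b=cam('top')
print('yaw',np.arctan2(BX[1],BX[0]),'O',O,BX,BY)
for y in ((.542,.357),(.548,.348),(.477,.297),(.47,.307),(.617,.249),(.623,.239),(.553,.19),(.546,.199)): print('yl',np.round(tb(y),3))
L=[(229,342),(316,405),(252,488),(167,423)];Rr=[(508,147),(586,205),(525,287),(447,225)]
for n,P in(('L',L),('R',Rr)):
    Q=[ray(b,160+u/4,180+v/4,.07) for u,v in P]
    print(n,[np.round(tb(q),3).tolist() for q in Q],np.round(np.mean(Q,0),3))
# scene rim corners vs top
S={'L':[(97,124),(198,127),(192,165),(78,165)],'R':[(400,175),(503,178),(504,220),(390,221)]}
for n,P in(('L',L),('R',Rr)):
    for u,v in P:
        m=min(((tri(a,(160+x/4,165+y/4),b,(160+u/4,180+v/4))) for x,y in S[n]),key=lambda r:r[1]); print(n,(u,v),np.round(m[0],3),round(m[1],4))
s=monitor.observe(); M=Ro.from_rotvec(s['orientation']).as_matrix(); print(M.round(3), 'tooly ang',np.arctan2(M[1,1],M[0,1]))
for p,z in(((345,205),0),((322,150),.25)): print(tb(ray(b,*p,z)))
hsv=cv2.cvtColor(b['color'],cv2.COLOR_BGR2HSV);rm=cv2.inRange(hsv,(0,150,120),(8,255,255))
for c in cv2.findContours(rm,0,2)[0]:
    m=cv2.moments(c)
    if m['m00']>80: print('red',m['m00'],tb(ray(b,m['m10']/m['m00'],m['m01']/m['m00'],.073)).round(3))
print('bottle',tb(ray(b,286,160,.1)),'timer',tb(ray(b,169,226,.019)))
E
```

```text
yaw 0.60900617000343 O [0.50865 0.2463 ] [0.82021695 0.57205259] [-0.57205259  0.82021695]
yl [0.091 0.072]
yl [0.09  0.061]
yl [0.003 0.06 ]
yl [0.003 0.072]
yl [ 0.09 -0.06]
yl [ 0.09  -0.071]
yl [ 0.004 -0.072]
yl [ 0.004 -0.06 ]
L [[-0.013, 0.102], [-0.09, 0.073], [-0.115, 0.147], [-0.038, 0.174]] [0.386 0.311 0.07 ]
R [[-0.008, -0.16], [-0.079, -0.185], [-0.105, -0.11], [-0.032, -0.087]] [0.54  0.103 0.07 ]
L (229, 342) [0.442 0.323 0.065] 0.0031
L (316, 405) [0.399 0.252 0.069] 0.0126
L (252, 488) [0.332 0.301 0.066] 0.0031
L (167, 423) [0.378 0.368 0.066] 0.0016
R (508, 147) [0.595 0.11  0.066] 0.0001
R (586, 205) [0.552 0.048 0.067] 0.005
R (525, 287) [0.487 0.096 0.064] 0.0026
R (447, 225) [0.533 0.157 0.065] 0.0
[[-0.943  0.333 -0.   ]
 [ 0.333  0.943 -0.001]
 [ 0.    -0.001 -1.   ]] tooly ang 1.2309948516078277
[-0.07270661 -0.34780371]
[ 0.06931323 -0.32872131]
red 244.5 [0.228 0.072]
red 238.0 [ 0.177 -0.119]
red 233.5 [ 0.229 -0.047]
red 684.0 [-0.353 -0.895]
red 127.5 [ 0.363 -0.208]
bottle [ 0.13878568 -0.2561067 ] timer [0.18836443 0.16593154]
```

Call:
apply_moves(increments=[[146, [0.02, -0.05, 0.0], 0.16], [146, [0.04, -0.1, 0.0], 0.32], [146, [0.06, -0.15, 0.0], 0.48], [146, [0.08, -0.2, 0.0], 0.64], [146, [0.1, -0.25, 0.0], 0.8], [146, [0.123, -0.297, 0.0], 0.949], [146, [0.123, -0.297, -0.04], 0.949], [146, [0.123, -0.297, -0.08], 0.949]])

```text
time_s: 1.3
tcp_pos: [0.316, 0.2446, 0.1254]
orientation: [-0.937, 2.995, 0.001]
force: [0.3, -0.7, 0.2]
gripper_width: 0.0407
gripper_force: 0.0
```

```bash
cat >> h.py <<'E'
from scipy.spatial.transform import Rotation as Ro
def st():
    s=monitor.observe(); M=Ro.from_rotvec(s['orientation']).as_matrix()
    print('t',round(s['time_s'],2),'tcp',s['tcp_pos'].round(4),'board',tb(s['tcp_pos']).round(4),'tooly',round(float(np.arctan2(M[1,1],M[0,1])),3),'F',(s['force'][:2]@np.c_[BX,BY]).round(1),s['force'][2].round(1),'w',round(s['gripper_width'],3),'q',s['joints'].round(2))
    return s
E
python3 -c "
from h import *
st()"
```

```text
t 1.3 tcp [0.316  0.2446 0.1254] board [-0.159   0.1088] tooly 2.177 F [-0.1 -0.8] 0.2 w 0.041 q [ 0.44 -0.09  2.03  0.    1.2  -1.74]
```

Call:
apply_moves(increments=[[146, [0.0, 0.0, -0.05], 0], [146, [0.0082, 0.0057, -0.08], 0], [146, [0.0205, 0.0143, -0.08], 0], [146, [0.0262, 0.0183, -0.08], 0], [146, [0.0328, 0.0229, -0.08], 0], [146, [0.0394, 0.0275, -0.08], 0], [146, [0.0443, 0.0309, -0.08], 0], [146, [0.0484, 0.0338, -0.08], 0]])

```text
time_s: 2.3
tcp_pos: [0.3624, 0.2788, 0.0452]
orientation: [0.942, -2.995, 0.0]
force: [-2.8, -0.9, 0.5]
gripper_width: 0.0404
gripper_force: 1.4
```

```bash
python3 -c "
from h import *
st();b=cam('top');cv2.imwrite('pics/z3.png',np.hstack([cv2.resize(c['color'][y:y+h,x:x+w],None,fx=4,fy=4,interpolation=2)[:400,:400] for c,y,x,h,w in((b,235,185,100,100),(cam('scene'),170,150,100,100))]))"
```

```text
t 2.3 tcp [0.3624 0.2788 0.0452] board [-0.1014  0.1104] tooly 2.18 F [-2.8  0.9] 0.5 w 0.04 q [ 0.47  0.17  1.96  0.    1.01 -1.71]
```

View pics/z3.png

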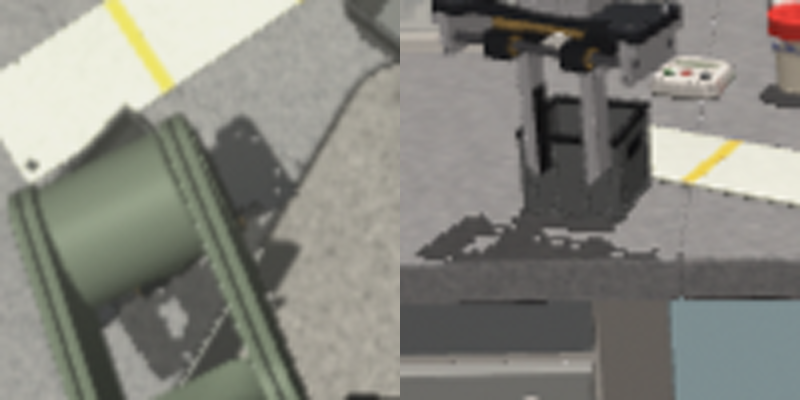

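The top view is hidden by the arm. In the scene half both fingertips rest on the near wall, roughly centred at (535,170) and (597,180).

Call:
apply_moves(increments=[[146, [-0.0041, -0.0029, 0.013], 0], [146, [0.0041, 0.0029, 0.013], 0], [146, [0.0082, 0.0057, 0.013], 0], [146, [0.0131, 0.0092, 0.013], 0], [146, [0.018, 0.0126, 0.013], 0], [146, [0.023, 0.016, 0.013], 0], [146, [0.0279, 0.0194, 0.013], 0], [146, [0.0328, 0.0229, 0.013], 0]])

```text
time_s: 3.4
tcp_pos: [0.3718, 0.2875, 0.0543]
orientation: [0.936, -2.934, 0.026]
force: [-50.1, -38.3, 55.7]
gripper_width: 0.0398
gripper_force: 33.7
```

```bash
python3 -c "
from h import *
st();cv2.imwrite('pics/z4.png',cv2.resize(cam('scene')['color'][150:250,140:260],None,fx=4,fy=4,interpolation=2))"
```

```text
t 3.4 tcp [0.3718 0.2875 0.0543] board [-0.0886  0.1121] tooly 2.188 F [-63.   -2.7] 55.7 w 0.04 q [ 0.48  0.22  1.88 -0.01  1.11 -1.71]
```

View pics/z4.png

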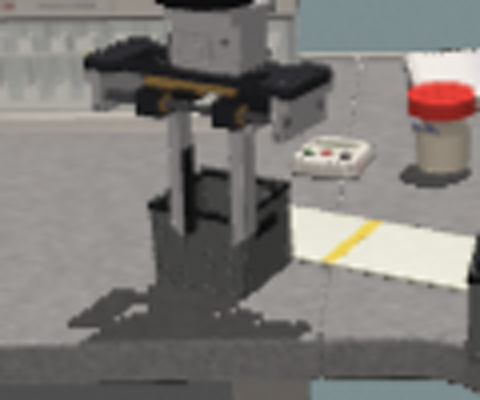

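The crate is against the board but jammed: 63 N forward with 56 N of wall friction. I'll back off and follow the tipping arc so that friction helps.

Call:
apply_moves(increments=[[146, [-0.0308, -0.0215, -0.008], 0], [146, [-0.0242, -0.0169, -0.004], 0], [146, [-0.0183, -0.0128, 0.003], 0], [146, [-0.0135, -0.0094, 0.009], 0], [146, [-0.0089, -0.0062, 0.015], 0], [146, [-0.0029, -0.002, 0.02], 0], [146, [0.002, 0.0014, 0.025], 0], [146, [0.0086, 0.006, 0.029], 0]])

```text
time_s: 4.45
tcp_pos: [0.4072, 0.3095, 0.0896]
orientation: [-0.941, 2.994, 0.001]
force: [-2.3, -0.8, 4.2]
gripper_width: 0.0399
gripper_force: 2.4
```

```bash
python3 -c "
from h import *
st();cv2.imwrite('pics/z5.png',cv2.resize(cam('scene')['color'][150:250,140:260],None,fx=4,fy=4,interpolation=2))"
```

```text
t 4.45 tcp [0.4072 0.3095 0.0896] board [-0.0471  0.1099] tooly 2.18 F [-2.4  0.6] 4.2 w 0.04 q [ 0.48  0.2   1.81  0.    1.13 -1.7 ]
```

View pics/z5.png

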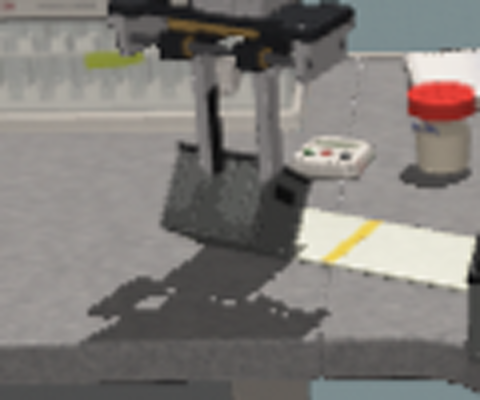

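It is tipping: the crate leans about 30° over the board edge with both fingertips on its wall. Continuing the arc.

Call:
apply_moves(increments=[[146, [0.0057, 0.004, 0.004], 0], [146, [0.0119, 0.0083, 0.007], 0], [146, [0.0185, 0.0129, 0.009], 0], [146, [0.0254, 0.0177, 0.0105], 0], [146, [0.0328, 0.0229, 0.0115], 0], [146, [0.0394, 0.0275, 0.0115], 0], [146, [0.0451, 0.0315, 0.012], 0], [146, [0.0451, 0.0315, 0.012], 0]])

```text
time_s: 5.5
tcp_pos: [0.45, 0.3396, 0.0994]
orientation: [-0.942, 2.997, -0.0]
force: [0.7, -1.1, 0.6]
gripper_width: 0.0399
gripper_force: 0.0
```

```bash
python3 -c "
from h import *
st();cv2.imwrite('pics/z6.png',cv2.resize(cam('scene')['color'][150:250,140:260],None,fx=4,fy=4,interpolation=2))"
```

```text
t 5.5 tcp [0.45   0.3396 0.0994] board [0.0053 0.1101] tooly 2.18 F [-0.1 -1.3] 0.6 w 0.04 q [ 0.49  0.29  1.67 -0.    1.18 -1.69]
```

View pics/z6.png

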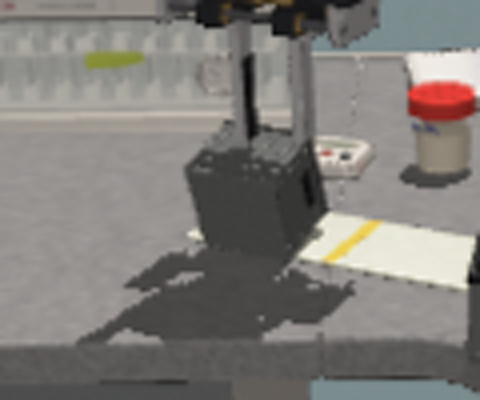

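The left crate now stands on its side on the board, and its underside shows plain grey. Now the right crate.

Call:
apply_moves(increments=[[146, [0.0, 0.0, 0.05], 0], [146, [0.0, -0.05, 0.07], 0], [146, [0.0, -0.11, 0.07], 0], [146, [0.0, -0.17, 0.07], 0], [146, [0.0, -0.23, 0.07], 0], [146, [0.01, -0.28, 0.05], 0], [146, [0.02, -0.3, 0.0], 0], [146, [0.02, -0.3, -0.053], 0]])

```text
time_s: 6.55
tcp_pos: [0.4713, 0.0373, 0.0464]
orientation: [-0.936, 2.995, -0.003]
force: [-0.0, -0.7, -0.3]
gripper_width: 0.0401
gripper_force: 0.0
```

```bash
python3 -c "
from h import *
st();a=cam('scene');hsv=cv2.cvtColor(a['color'],cv2.COLOR_BGR2HSV);m=cv2.inRange(hsv,(40,60,50),(85,255,255));print('green',m[180:230,180:240].sum()/255)
b=cam('top')
h=cv2.cvtColor(b['color'],cv2.COLOR_BGR2HSV);dm=cv2.inRange(h,(0,0,0),(180,255,105));roi=np.zeros_like(dm);roi[225:300,180:260]=255
c=max(cv2.findContours(cv2.morphologyEx(dm&roi,2,np.ones((3,3))),0,2)[0],key=cv2.contourArea);r=cv2.minAreaRect(c);print(r,[tb(ray(b,*p,.084)).round(3).tolist() for p in cv2.boxPoints(r)])"
```

```text
t 6.55 tcp [0.4713 0.0373 0.0464] board [-0.1502 -0.15  ] tooly 2.177 F [-0.4 -0.5] -0.3 w 0.04 q [-0.1   0.19  1.93 -0.    1.02 -2.28]
green 0.0
((210.4615020751953, 272.6922912597656), (10.539304733276367, 25.51620864868164), 56.3099365234375) [[-0.005, 0.168], [-0.005, 0.091], [-0.037, 0.091], [-0.037, 0.167]]
```

No green on the left crate, so the right one should be the stamped one. Pushing it to the board and squaring it.

Call:
apply_moves(increments=[[146, [0.0123, 0.0086, 0.0], 0], [146, [0.0246, 0.0172, 0.0], 0], [146, [0.0312, 0.0217, 0.0], 0], [146, [0.0369, 0.0257, 0.0], 0], [146, [0.0418, 0.0292, 0.0], 0], [146, [0.0467, 0.0326, 0.0], 0], [146, [0.0508, 0.0355, 0.0], 0], [146, [0.0525, 0.0366, 0.0], 0]])

```text
time_s: 7.65
tcp_pos: [0.5194, 0.0761, 0.0455]
orientation: [0.941, -2.991, -0.003]
force: [-8.9, -1.6, 3.8]
gripper_width: 0.0401
gripper_force: 4.1
```

```bash
python3 -c "
from h import *
st()
cv2.imwrite('pics/z7.png',np.hstack([cv2.resize(cam(n)['color'][y:y+110,x:x+100],None,fx=4,fy=4,interpolation=2) for n,y,x in(('top',190,235),('scene',160,220))]))"
```

```text
t 7.65 tcp [0.5194 0.0761 0.0455] board [-0.0886 -0.1458] tooly 2.181 F [-8.2  3.8] 3.8 w 0.04 q [-0.02  0.3   1.79 -0.    1.06 -2.2 ]
```

View pics/z7.png

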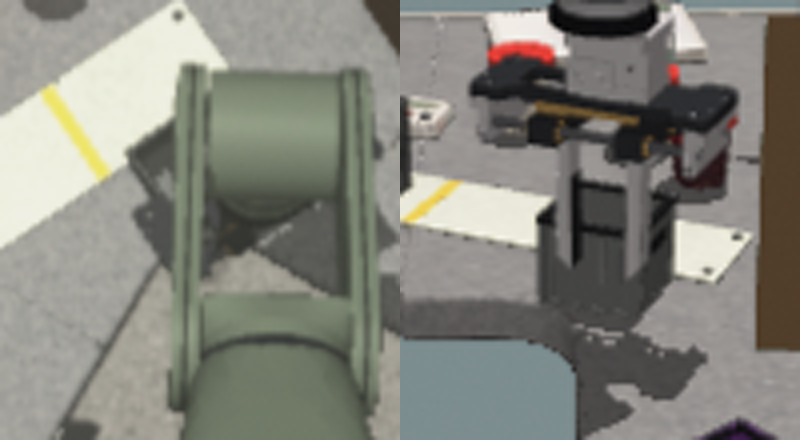

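The right crate is square against the board with both fingertips on its near wall, so the same arc applies.

Call:
apply_moves(increments=[[146, [-0.0082, -0.0057, 0.006], 0], [146, [-0.0021, -0.0014, 0.008], 0], [146, [0.0026, 0.0018, 0.015], 0], [146, [0.0074, 0.0051, 0.021], 0], [146, [0.0121, 0.0084, 0.027], 0], [146, [0.018, 0.0126, 0.032], 0], [146, [0.023, 0.016, 0.037], 0], [146, [0.0295, 0.0206, 0.041], 0]])

```text
time_s: 8.75
tcp_pos: [0.5528, 0.097, 0.0883]
orientation: [-0.941, 2.995, -0.0]
force: [-2.1, -1.2, 3.3]
gripper_width: 0.04
gripper_force: 1.9
```

```bash
python3 -c "
from h import *
st()"
```

```text
t 8.75 tcp [0.5528 0.097  0.0883] board [-0.0492 -0.1477] tooly 2.18 F [-2.4  0.2] 3.3 w 0.04 q [ 0.02  0.3   1.69  0.    1.15 -2.16]
```

Forces match the first tip.

Call:
apply_moves(increments=[[146, [0.0057, 0.004, 0.004], 0], [146, [0.0119, 0.0083, 0.007], 0], [146, [0.0185, 0.0129, 0.009], 0], [146, [0.0254, 0.0177, 0.0105], 0], [146, [0.0328, 0.0229, 0.0115], 0], [146, [0.0394, 0.0275, 0.0115], 0], [146, [0.0451, 0.0315, 0.012], 0], [146, [0.0451, 0.0315, 0.012], 0]])

```text
time_s: 9.75
tcp_pos: [0.5971, 0.1283, 0.0994]
orientation: [-0.943, 2.997, -0.0]
force: [-0.0, -0.3, 0.2]
gripper_width: 0.0404
gripper_force: 0.0
```

Call:
apply_moves(increments=[[146, [0.0, 0.0, 0.05], 0], [146, [-0.0, -0.02, 0.1], 0], [146, [-0.06, -0.02, 0.1], -0.18], [146, [-0.12, -0.02, 0.1], -0.36], [146, [-0.15, -0.03, 0.1], -0.54], [146, [-0.15, -0.04, 0.1], -0.72]])

```text
time_s: 10.5
tcp_pos: [0.4441, 0.088, 0.1993]
orientation: [-0.182, -3.136, 0.0]
force: [0.2, -0.3, 0.6]
gripper_width: 0.0404
gripper_force: 0.0
```

Run:
```python
from h import *
st();a=cam('scene','s9.png');b=cam('top','t9.png')
hsv=cv2.cvtColor(a['color'],cv2.COLOR_BGR2HSV);m=cv2.inRange(hsv,(40,60,50),(85,255,255));m[:150]=0;m[260:]=0;m[:,:150]=0;m[:,320:]=0
ys,xs=np.nonzero(m);print('green',len(xs),xs.min() if len(xs) else 0,xs.max() if len(xs) else 0)
cv2.imwrite('pics/z8.png',np.hstack([cv2.resize(c['color'][y:y+140,x:x+100],None,fx=4,fy=4,interpolation=2) for c,y,x in((b,180,215),(a,140,220))]))
```

```text
t 10.5 tcp [0.4441 0.088  0.1993] board [-0.1435 -0.0929] tooly 1.455 F [ 0.  -0.4] 0.6 w 0.04 q [ 0.   -0.05  1.83 -0.    1.36 -1.45]
green 232 265 286
```

View pics/z8.png

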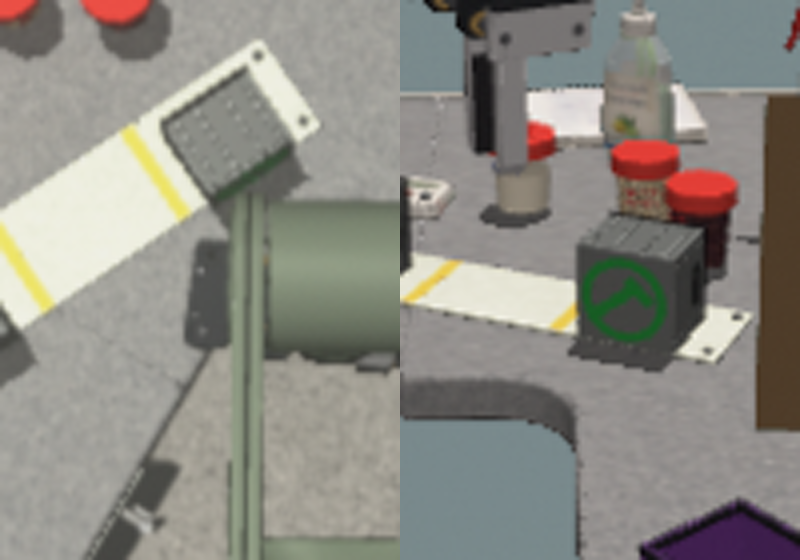

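The stamp is on the right crate: a green ring at (622,302) in the scene half. The crate stands on edge, with its top face at (162,125), (246,68), (292,150), (210,200) in the top half.

Run:
```python
from h import *
b=cam('top')
for u,v in ((162,125),(246,68),(292,148),(212,200)): print(tb(ray(b,215+u/4,180+v/4,.084)).round(3))
c=tw(.03,-.24);print(c,c-monitor.observe()['tcp_pos'][:2])
```

```text
[ 0.06  -0.088]
[ 0.06  -0.167]
[-0.012 -0.161]
[-0.011 -0.087]
[0.67054913 0.06660951] [ 0.22403053 -0.02119778]
```

Call:
apply_moves(increments=[[174, [0.04, 0.0, 0.0], -0.17], [174, [0.08, 0.0, 0.0], -0.34], [174, [0.12, -0.01, 0.0], -0.51], [174, [0.16, -0.01, 0.0], -0.68], [174, [0.203, -0.001, 0.0], -0.846], [174, [0.203, -0.001, 0.0], -0.846], [174, [0.203, -0.001, -0.05], -0.846], [174, [0.203, -0.001, -0.08], -0.846]])

```text
time_s: 11.65
tcp_pos: [0.6478, 0.0873, 0.117]
orientation: [-1.439, -2.789, 0.003]
force: [-0.8, -0.4, -0.5]
gripper_width: 0.0299
gripper_force: 0.0
```

```bash
python3 -c "
from h import *
st()"
```

```text
t 11.65 tcp [0.6478 0.0873 0.117 ] board [ 0.0231 -0.21  ] tooly 0.618 F [-0.9  0.1] -0.5 w 0.03 q [ 0.    0.45  1.41  0.    1.28 -0.62]
```

Call:
apply_moves(increments=[[174, [0.0, 0.0, -0.05], 0], [174, [0.0, 0.0, -0.083], 0], [174, [-0.0086, 0.0123, -0.083], 0], [174, [-0.0172, 0.0246, -0.083], 0], [174, [-0.0223, 0.032, -0.083], 0], [174, [-0.0275, 0.0394, -0.083], 0], [174, [-0.0332, 0.0476, -0.083], 0], [174, [-0.0389, 0.0558, -0.083], 0]])

```text
time_s: 12.65
tcp_pos: [0.6116, 0.1431, 0.0376]
orientation: [1.445, 2.787, 0.002]
force: [2.1, -2.5, 2.5]
gripper_width: 0.0298
gripper_force: 1.5
```

Call:
apply_moves(increments=[[174, [-0.0057, 0.0082, 0.0], 0], [174, [-0.0114, 0.0164, 0.0], 0], [174, [-0.0172, 0.0246, 0.0], 0], [174, [-0.0229, 0.0328, 0.0], 0], [174, [-0.0286, 0.041, 0.0], 0], [174, [-0.0343, 0.0492, 0.0], 0], [174, [-0.0389, 0.0558, 0.0], 0], [174, [-0.0412, 0.0591, 0.0], 0]])

```text
time_s: 13.65
tcp_pos: [0.5689, 0.2024, 0.0362]
orientation: [-1.445, -2.789, 0.001]
force: [1.0, -2.0, 0.1]
gripper_width: 0.0296
gripper_force: 0.9
```

Run:
```python
from h import *
st();a=cam('scene')
hsv=cv2.cvtColor(a['color'],cv2.COLOR_BGR2HSV);m=cv2.inRange(hsv,(40,60,50),(85,255,255));m[:150]=0;m[260:]=0;m[:,:150]=0;m[:,320:]=0
u,v,w,h=cv2.boundingRect(m);print(u,v,w,h)
print('stamp centre board',tb(ray(a,u+w/2,v+h/2,.044)).round(3), [proj(a,[*tw(-.01,y),.044]) for y in(-.127,-.02,0)])
```

```text
t 13.65 tcp [0.5689 0.2024 0.0362] board [ 0.0243 -0.0704] tooly 0.615 F [-0.3 -2.2] 0.1 w 0.03 q [ 0.2   0.45  1.6   0.    1.09 -0.42]
234 199 21 21
stamp centre board [-0.013 -0.025] [(np.float64(274.9009903119327), np.float64(214.58523523263597)), (np.float64(243.32672038242288), np.float64(208.8595519273361)), (np.float64(237.60345925642662), np.float64(207.82169481285183))]
```

Call:
apply_moves(increments=[[174, [-0.0046, 0.0066, 0.0], 0], [174, [-0.0092, 0.0131, 0.0], 0], [174, [-0.0126, 0.018, 0.0], 0], [174, [-0.0132, 0.0189, 0.0], 0], [174, [-0.0132, 0.0189, 0.0], 0], [174, [-0.0075, 0.0107, 0.0], 0], [174, [0.0097, -0.0139, 0.0], 0], [174, [0.0097, -0.0139, 0.05], 0]])

```text
time_s: 14.7
tcp_pos: [0.5763, 0.1852, 0.082]
orientation: [-1.446, -2.779, 0.011]
force: [-0.2, 0.7, -0.1]
gripper_width: 0.0301
gripper_force: 0.0
```

Call:
apply_moves(increments=[[174, [0.0, 0.0, 0.05], 0], [174, [0.0, 0.0, 0.1], 0], [174, [-0.05, -0.03, 0.11], 0], [174, [-0.1, -0.06, 0.11], 0], [174, [-0.15, -0.09, 0.11], 0], [174, [-0.15, -0.14, 0.11], 0], [174, [-0.15, -0.18, 0.11], 0], [174, [-0.15, -0.18, 0.11], 0]])

```text
time_s: 15.7
tcp_pos: [0.4294, 0.0057, 0.1968]
orientation: [1.453, 2.785, 0.0]
force: [-0.8, 1.1, 0.1]
gripper_width: 0.0298
gripper_force: 0.0
```

Run:
```python
from h import *
st();a=cam('scene','sA.png');b=cam('top','tA.png')
hsv=cv2.cvtColor(a['color'],cv2.COLOR_BGR2HSV);m=cv2.inRange(hsv,(40,60,50),(85,255,255));m[:150]=0;m[260:]=0;m[:,:150]=0;m[:,320:]=0
u,v,w,h=cv2.boundingRect(m);print(u,v,w,h,'stamp',tb(ray(a,u+w/2,v+h/2,.044)).round(3))
h=cv2.cvtColor(b['color'],cv2.COLOR_BGR2HSV)
wm=cv2.inRange(h,(0,0,0),(180,90,150))
poly=np.array([[proj(b,[*tw(x,y),.06]) for x,y in((-.02,.22),(.085,.22),(.085,-.2),(-.02,-.2))]],np.int32);roi=np.zeros_like(wm);cv2.fillPoly(roi,poly,255)
for c in cv2.findContours(cv2.morphologyEx(wm&roi,2,np.ones((3,3))),0,2)[0]:
    if cv2.contourArea(c)>100: print('crate',[tb(ray(b,*p,.084)).round(3).tolist() for p in cv2.boxPoints(cv2.minAreaRect(c))])
rm=cv2.inRange(h,(0,150,120),(8,255,255))
for c in cv2.findContours(rm,0,2)[0]:
    m=cv2.moments(c)
    if m['m00']>180 and m['m00']<300: print('red',tb(ray(b,m['m10']/m['m00'],m['m01']/m['m00'],.073)).round(3))
```

```text
t 15.7 tcp [0.4294 0.0057 0.1968] board [-0.2026 -0.152 ] tooly 0.609 F [-0.1  1.4] 0.1 w 0.03 q [-0.19 -0.11  1.89 -0.    1.36 -0.8 ]
228 170 50 49 stamp [0.107 0.002]
crate [[0.063, 0.18], [0.063, 0.09], [-0.022, 0.09], [-0.022, 0.178]]
crate [[0.063, 0.042], [0.063, -0.039], [-0.022, -0.039], [-0.021, 0.042]]
red [0.228 0.071]
red [ 0.177 -0.119]
red [ 0.229 -0.047]
```

```bash
python3 -c "
from h import *
print(env.hand_in())"
```

```text
the job is handed in; nothing more can be done
None
```

The job is handed in, with no verdict returned: by my last top-view measurement the stamped (right-hand) crate stands on edge and square, about 2 mm from the middle between the lines; the plain one stands on edge about 130 mm to the left; the cups had not moved (the bottle and timer were not re-measured); the clock read 15.7 s.

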